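Slide the drip tray under the painted sample board

TASK

Push the flat drip tray along the bench with the fingertips until it lies square under the freshly painted sample board, between its two battens, with the tray's ends sticking out about equally at the board's two open sides. There is little headroom: keep the tray flat on the bench, never lifted or tipped, and let neither the robot nor the tray touch the painted board. Leave the paint tin, the tape roll and the paint roller alone, and finish with the robot clear of everything.

Things in the scene. Friction and masses are not known exactly. Their poses are not given: they have to be found in the camera images.
- tray: the drip tray: a shallow open rectangular aluminium tray with a white paper liner, 110 (its x) by 160 (its y, long axis) by 18 mm high, walls 3 mm, about 0.3 kg, loose on the bench. Origin at the centre of its underside. It starts beside the board, on the board's left or right, askew by up to about 30 degrees and off the line of the gap.
- rest: the rest under the board: two wooden battens fixed to the bench, each 20 (x) by 144 (y) by 26 mm high, centred at x = -78 and x = +78 mm, parallel to the rest's y axis. Their ends show 12 mm beyond the board at each open side. The open gap between them runs right through along y and is 136 mm wide (x from -68 to +68 mm) and 26 mm high under the board. Origin on the bench, midway between the battens. It is turned by up to about 9 degrees from the world axes.
- board: the freshly painted chipboard sample board lying loose across the two battens like a low bridge: 186 (x) by 120 (y) by 12 mm thick, underside 26 mm and top 38 mm above the bench; red top with one bare corner. Origin at the centre of its underside; same yaw as the rest, centred over it. The tray is 40 mm longer than the board is along y, so when centred each end sticks out 20 mm.
- tin: a closed paint tin, upright, diameter 84, height 75 mm, a bystander beyond the work. Origin at the centre of its underside.
- tape: a roll of masking tape lying flat, outer diameter 90, height 25 mm, a bystander beyond the work. Origin at the centre of its underside.
- roller: a small paint roller lying down: sleeve 34 mm diameter, 110 mm long along its y, centred over its origin; wire and black handle reach to +160 mm along its x, at most 34 mm high. A bystander beyond the work. Origin on the bench under the sleeve's centre.
Things that resemble listed ones, but are neither listed nor needed, are in the scene too. What is shaped like the tray but green or pink is not meant.

How it is judged:
At the end, for the whole second after the job is handed in: The tray lies at rest flat on the bench under the board, centred along the gap within 12 mm (both ends stick out) and across it within 16 mm, its long axis within 0.15 rad of the gap's; the board still lies on its battens, not moved by 8 mm or more (y of tray in the frame of rest between -0.012 and 0.012 m and x of tray in the frame of rest between -0.016 and 0.016 m and angle between the y axis of tray and the y axis of rest, either way round below 0.15 rad and angle between tray's own z axis and vertical below 0.03 rad and height (world z) of tray below 0.003 m and linear speed of tray below 0.01 m/s and distance between board and rest below 0.032 m and distance of board from where it was at the start of the episode below 0.008 m); the robot touches nothing.
It fails at once if the tray is lifted or tipped (origin over 6 mm up, or tilted over 0.07 rad) (height (world z) of tray above 0.006 m or angle between tray's own z axis and vertical above 0.07 rad).
It fails at once if the robot touches the painted board (contact force between any of the fingers, the arm and board above 0.5 N).
It fails at once if the tray touches the painted board (contact force between tray and board above 0.5 N).
It fails at once if the painted board is shifted by over 8 mm (distance of board from where it was at the start of the episode above 0.008 m).
It fails at once if a bystander is moved by over 20 mm (distance of any of tin, tape, roller from where it was at the start of the episode above 0.02 m).
It also fails if it takes over 72 s, if anything falls off the work surface, if the arm or the gripper's body presses on something with over 40 N, if the wrist force passes 120 N, or if a joint passes its speed limit or range.

ROBOT

A 7-joint arm with a two-finger parallel gripper is mounted at the origin on the work surface. World frame = base frame: x ahead of the robot, y to its left, z up, the work surface at z = 0. Lengths are in m, angles in rad, forces in N, time in s.
With the tool pointing down it reaches from about 0.4 to 0.85 m from the base axis. Payload 4.4 kg.
Tool frame: the origin (TCP) lies on the mounting face of the last link; the fingertips stand 199 mm ahead of it and the grasp point (between the pads) lies 180 mm ahead of it (robot.tcp_to_tips is the distance from the TCP to the fingertips, in m); z points along the fingers, x is the direction in which the jaws open and shut, and the axes are right-handed (so a half turn about z gives the same grasp; the last joint's range is limited). The gripper opens to 94 mm and grips with 3 to 60 N. Pads are 16 mm wide; open, the fingers measure 119 mm over their backs; the gripper's body (75 mm by 177 mm) begins 78 mm behind the grasp point.
Start: joints at [-1.412, 0.628, 0.038, 1.517, -0.027, 0.996, -0.02], TCP at [0.145, 0.634, 0.405] pointing down, gripper open.
Joint ranges: [-3.06, 3.06], [-0.37, 2.12], [-1.25, 1.32], [0.18, 2.47], [-1.1, 4.24], [0.23, 1.98], [-2.94, 2.94]. Speed limits (rad/s): [2.57, 2.57, 3.14, 3.14, 3.14, 3.14, 3.14].

INTERFACE

Orientations are given as a 3x3 rotation matrix whose columns are the frame's x, y, z axes.
In Python, from rig import robot, optics, workorder gives the robot as it stands. The module is installed in compiled form; this text tells all that it offers.
- The arm moves only by the shell command python3 -m jog 'ROWS'. ROWS is JSON, a list of rows, each a list of 3 entries, a list of its own where there are three numbers: the shift along the world's x, y, z in units of 25 mm (1.0 is 25 mm), then the turn about the world's z in units of 6 degrees (1.0 is 6 degrees), then the opening in per cent of the stroke, from 0 (shut) to 100 (fully open). In form: [[[dx, dy, dz], turn, claw], ...]. A call has 1 to 12 rows; each row shifts and turns the commanded pose from where the row before left it; what a row does not reach is not made up. A row lasts 1/12 s, in which the tool goes at most 41.7 mm and 7.16 degrees, less where a joint would pass 70% of its speed; a pose out of reach is approached as far as the arm can. A call is refused whole if a number of a shift passes 1 or a number of a turn 1, either way. A call with a gripper value outside its range is refused whole. The fingers move at their own pace and stop on an object; the grip force is fixed at half the most. Time passes only in rows, so rows that do not move let the fingers close. It gives the time, the measured TCP pose, the force and the opening at its end, in the units of the state.
- robot.read_state(): the state, without advancing time (a new reading comes with each control period).
- optics.grab_frame(name): name is "side" or "top" or "wrist"; returns a dict with "frame" (480x640x3 uint8, blue, green, red), "fx", "fy", "cx", "cy" (pixels), "origin" and "orientation" of the camera in the world. Camera axes: x right, y down, z forward; pixel columns grow to the right and rows downward; lengths in m; the calibration is good to about 2 mm. A picture is of the moment at which its call begins. There is no depth.
- workorder.job_done(): hands the job in, once; it reports no verdict.
Trained networks look in the newest picture that a camera, given by its name, has taken for a name from the list of things; names that differ only in an ending like _2 or _b are one class to them, and where a whole thing is asked for, a point or a joint stands for the part that bears it (a point fixed in the world has none). Each returns a list of dicts, best first, with "p" (0 to 1); they miss things now and then, are a little off and sometimes report something else, mostly with a low value. They report only what shows in the picture. A call takes as long as a camera call. They do not tell look-alikes from the thing itself.
- optics.boxes_of(query, camera): "centre" ([x, y, z] in m, in world coordinates, good to about 4 mm: the middle of the surface that is visible of it).
- optics.pinpoint(query, camera): "centre" ([x, y, z] in m, in world coordinates, good to about 4 mm: a listed point, or the origin of a listed thing).
The state is a dict: "time_s": time; "joint_positions": joint angles; "joint_velocities": joint speeds; "joint_efforts": joint torques, N m; "tcp_pos": TCP position; "tcp_rot": TCP orientation; "contact_force": force on the tool from outside, world axes, zero at the start; "wrist_torque": the same for the moment, N m; "width": finger opening in m.
Only numpy, scipy, OpenCV 4.12 (cv2) and the standard library are available. Lean on these libraries where they do the work, as an engineer would, in place of code of your own. Each camera call takes 0.05 s, during which the arm holds its last target. There are 200 camera calls.

## Working session

There is one attempt and no reset: what is moved stays moved. The work goes in short steps, Python scripts to look and compute and a shell command to move; the robot and the scene stay as the last step left them, time stands still between calls to the robot, and variables do not carry over. Pictures are saved under pics/ and viewed, about 8 in all and at most 12, crops included, and the job is handed in when it is done.

```bash
mkdir -p pics; python3 - <<'E'
from rig import robot, optics
import cv2
for n in ("top","side"):
    f=optics.grab_frame(n); cv2.imwrite(f"pics/{n}0.png",f["frame"])
    print(n,f["fx"],f["fy"],f["cx"],f["cy"],f["origin"],f["orientation"])
    for q in ("tray","rest","board","tin","tape","roller"):
        print(q,[(d["centre"],d["p"]) for d in optics.pinpoint(q,n)])
print(robot.read_state())
E
```

```text
top 560.4887461629663 560.4887461629663 316.8246530027713 245.76919798446787 [ 0.42499497 -0.03342189  1.31722592] [[ 2.40884245e-02 -9.95184308e-01  9.50154803e-02]
 [-9.99709622e-01 -2.39178411e-02  2.93393857e-03]
 [-6.47244466e-04 -9.50585639e-02 -9.95471471e-01]]
tray [([0.3248, 0.2618, -0.0], 0.97), ([0.5481, -0.3463, 0.0007], 0.76), ([0.5507, -0.1178, 0.0024], 0.64), ([0.7637, -0.2489, -0.0005], 0.24)]
rest []
board [([0.5262, 0.1061, 0.0241], 0.58)]
tin [([0.7842, 0.1518, 0.0002], 0.94)]
tape []
roller [([0.763, -0.2468, -0.0023], 0.96)]
side 462.73989712769094 462.73989712769094 321.5969000264017 247.53903469755082 [0.24064601 0.63036025 0.58455375] [[-0.88905263 -0.28247887  0.36026533]
 [-0.45764793  0.52777001 -0.71555377]
 [ 0.01199158 -0.80103964 -0.59849118]]
tray [([0.5461, -0.3481, 0.0005], 0.93), ([0.3244, 0.2615, -0.0014], 0.6), ([0.5528, -0.1151, -0.0005], 0.59)]
rest []
board [([0.5223, 0.1047, 0.0287], 0.77)]
tin [([0.7822, 0.153, 0.0042], 0.9)]
tape [([0.8031, -0.0346, -0.0008], 0.69), ([0.7682, -0.2476, 0.0063], 0.22)]
roller [([0.7676, -0.2476, 0.0005], 0.63)
[... 189 characters left out ...]
cities': array([-8.69468696e-04,  1.10442289e-04,  2.73090277e-03, -1.47021015e-03,
        7.23554697e-05,  4.14739896e-04,  3.90757995e-04]), 'joint_efforts': array([-2.38722687e-04, -5.49445045e+01,  1.14240848e+00, -1.86920446e+01,
       -5.25787845e-02,  1.51684298e-02, -3.99813601e-06]), 'tcp_pos': array([0.14485238, 0.63366745, 0.40471491]), 'tcp_rot': array([[ 2.22892377e-01,  9.74843058e-01, -2.12719102e-05],
       [ 9.74843055e-01, -2.22892375e-01,  8.12420276e-05],
       [ 7.44568801e-05, -3.88450027e-05, -9.99999996e-01]]), 'contact_force': array([ 0.02683241, -0.02739396, -0.03231001]), 'wrist_torque': array([0.02519119, 0.01104547, 0.00275313]), 'width': 0.09409050640756883}
```

View pics/top0.png

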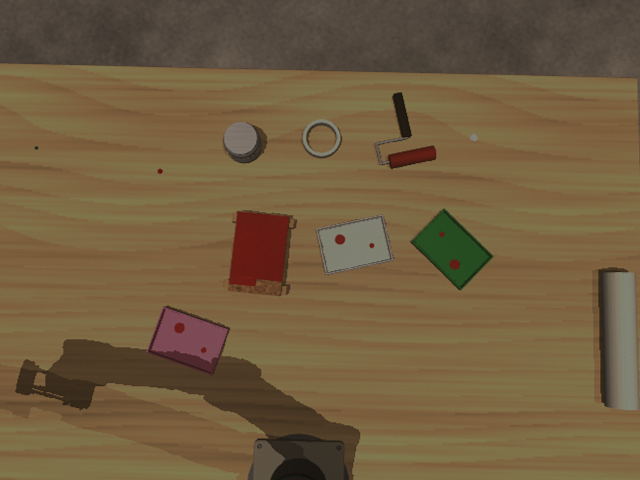

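View pics/side0.png

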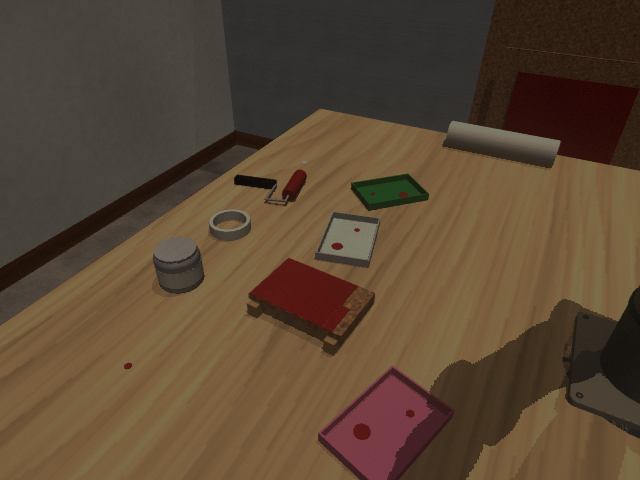

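White tray at top pixel (355,245). The look-alikes are pink at (189,340) and green at (452,249). The white liner in an aluminium tray beside the board is the one meant. Next I measure it and confirm with a crop.

```bash
cat > h.py <<'E'
import numpy as np, cv2
from rig import robot, optics
def proj(f,P):
    p=(np.asarray(P)-f["origin"])@np.asarray(f["orientation"])
    return np.c_[f["fx"]*p[:,0]/p[:,2]+f["cx"], f["fy"]*p[:,1]/p[:,2]+f["cy"]]
def unproj(f,uv,z):
    uv=np.asarray(uv,float); d=np.c_[(uv[:,0]-f["cx"])/f["fx"],(uv[:,1]-f["cy"])/f["fy"],np.ones(len(uv))]@np.asarray(f["orientation"]).T
    o=np.asarray(f["origin"]); return (o+d*((z-o[2])/d[:,2])[:,None])[:,:2]
def rect(f,mask,z):
    n,l,s,c=cv2.connectedComponentsWithStats(mask.astype(np.uint8))
    k=1+np.argmax(s[1:,4]); ys,xs=np.where(l==k)
    P=unproj(f,np.c_[xs,ys],z).astype(np.float32)
    (cx,cy),_,_=r=cv2.minAreaRect(P*1000); b=cv2.boxPoints(r)
    e=[b[1]-b[0],b[2]-b[1]]; L=[np.linalg.norm(v) for v in e]; i=int(np.argmax(L)); v=e[i]*np.sign(e[i][1])
    return np.array([cx,cy])/1000,sorted(L),np.degrees(np.arctan2(-v[0],v[1])),b/1000  # yaw: long axis vs +y
def masks(f,u0=290,u1=405,v0=190,v1=310):
    hsv=cv2.cvtColor(f["frame"],cv2.COLOR_BGR2HSV); b,g,r=[f["frame"][...,i].astype(int) for i in range(3)]
    white=(hsv[...,1]<60)&(hsv[...,2]>70); red=(r>70)&(g<35)&(b<35)
    roi=np.zeros(white.shape,bool); roi[v0:v1,u0:u1]=1
    return white&roi, red
E
python3 - <<'E'
from h import *
f=optics.grab_frame("top")
w,r=masks(f)
for nm,m,z in(("tray",w,.016),):
    m=cv2.morphologyEx(m.astype(np.uint8),cv2.MORPH_CLOSE,np.ones((7,7)))
    print(nm,rect(f,m,z))
roi=np.zeros(r.shape,bool); roi[190:320,200:310]=1
print("red",rect(f,r&roi,.038))
c=f["frame"][190:310,210:410]; cv2.imwrite("pics/crop.png",cv2.convertScaleAbs(cv2.resize(c,None,fx=4,fy=4,interpolation=cv2.INTER_CUBIC),alpha=1.5))
E
```

```text
tray (array([ 0.55510602, -0.11655184]), [np.float32(110.41336), np.float32(160.16911)], np.float32(13.559469), array([[ 0.48266193, -0.05164294],
       [ 0.5202143 , -0.20734768],
       [ 0.6275501 , -0.18146074],
       [ 0.58999777, -0.02575601]], dtype=float32))
red (array([0.53497839, 0.10261862]), [np.float32(117.71819), np.float32(165.38997)], np.float32(85.371635), array([[0.4478036 , 0.05062431],
       [0.6126542 , 0.03727861],
       [0.6221532 , 0.15461293],
       [0.45730254, 0.16795863]], dtype=float32))
```

View pics/crop.png

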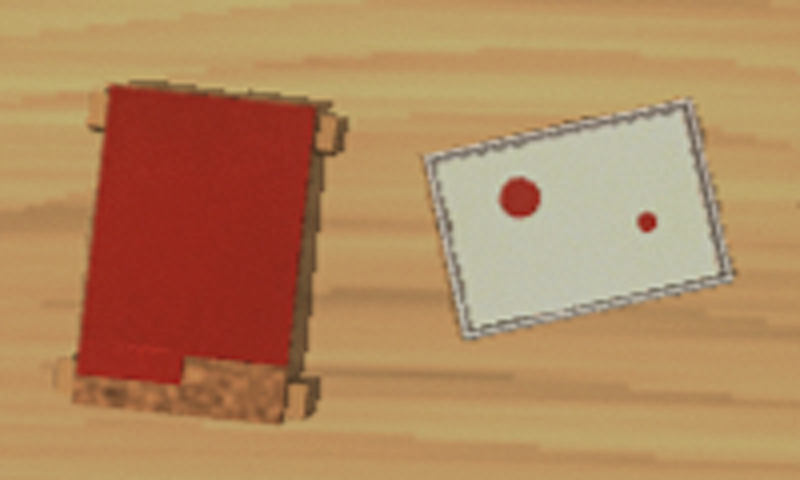

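The white tray is confirmed: grey walls, white liner with two red spots, next to the board. 
Rest: about (0.525, 0.104), yaw −4.6°. Tray: (0.555, −0.117), yaw +13.6°. 
Plan: first push the tray's far long side with both open fingertips, which squares it up and shifts it by −x. Then push its end along the gap.

```bash
python3 -m jog '[[[1,-0.5,0],0,100],[[1,-0.5,0],0,100],[[1,-0.5,0],0,100],[[1,-0.5,0],0,100],[[1,-0.5,0],0,100],[[1,-0.5,0],0,100],[[1,-0.5,0],0,100],[[1,-0.5,0],0,100],[[1,-0.5,0],0,100],[[1,-0.5,0],0,100]]'; python3 -m jog '[[[1,-1,0],0.7,100],[[1,-1,0],0.7,100],[[1,-1,0],0,100],[[1,-1,0],0,100],[[1,-1,0],0,100],[[1,-1,0],0,100],[[1,-1,0],0,100],[[1,-1,0],0,100],[[1,-1,0],0,100],[[1,-1,0],0,100]]';python3 -m jog '[[[0,-1,0],0,100],[[0,-1,0],0,100],[[0,-1,0],0,100],[[0,-1,0],0,100],[[0,-1,0],0,100],[[0,-1,0],0,100],[[0,-1,0],0,100],[[0,-1,0],0,100],[[0,-1,0],0,100],[[0,-1,0],0,100],[[0,-1,0],0,100],[[0,-1,0],0,100]]'
python3 -c "
from rig import robot;s=robot.read_state();print(s['joint_positions'])"
```

```text
time_s: 1.58
tcp_pos: [0.396, 0.5079, 0.4048]
tcp_rot: [[0.223, 0.975, 0.0], [0.975, -0.223, 0.0], [0.0, 0.0, -1.0]]
contact_force: [-0.1, 0.1, 0.3]
width: 0.0938
time_s: 2.42
tcp_pos: [0.6459, 0.2572, 0.4048]
tcp_rot: [[0.078, 0.997, 0.0], [0.997, -0.078, 0.0], [0.0, 0.0, -1.0]]
contact_force: [-0.3, -0.0, 0.1]
width: 0.0939
time_s: 3.42
tcp_pos: [0.6448, -0.0426, 0.4048]
tcp_rot: [[0.078, 0.997, 0.0], [0.997, -0.078, -0.0], [0.0, 0.0, -1.0]]
contact_force: [-0.0, -0.3, 0.1]
width: 0.0942
[ 0.02887004  0.62197214 -0.01069481  1.52805802  0.00744591  0.9914461
  1.50862866]
```

```bash
python3 -m jog '[[[0.12,-0.85,0],0,100],[[0.12,-0.85,0],0,100],[[0.12,-0.85,0],0,100],[[0.12,-0.85,0],0,100],[[0,0,-1],0,100],[[0,0,-1],0,100],[[0,0,-1],0,100],[[0,0,-1],0,100],[[0,0,-1],0,100],[[0,0,-1],0,100]]';python3 -m jog '[[[0,0,-0.8],0,100],[[0,0,-0.6],0,100],[[0,0,-0.5],0,100],[[0,0,0],0,100]]'
python3 - <<'E'
from h import *
for n in("top","side"):
    f=optics.grab_frame(n); cv2.imwrite(f"pics/{n}1.png",f["frame"])
s=robot.read_state();print(s["joint_positions"])
E
```

```text
time_s: 4.25
tcp_pos: [0.6569, -0.1264, 0.2536]
tcp_rot: [[0.078, 0.997, 0.0], [0.997, -0.078, 0.0], [0.0, 0.0, -1.0]]
contact_force: [0.9, -0.2, -0.7]
width: 0.094
time_s: 4.58
tcp_pos: [0.6558, -0.1261, 0.2044]
tcp_rot: [[0.078, 0.997, -0.004], [0.997, -0.078, 0.001], [0.0, -0.005, -1.0]]
contact_force: [-0.3, -0.2, 0.6]
width: 0.094
[ 0.15526508  0.89305527 -0.01256313  1.59273091  0.01607628  0.65598893
  1.62725531]
```

View pics/side1.png

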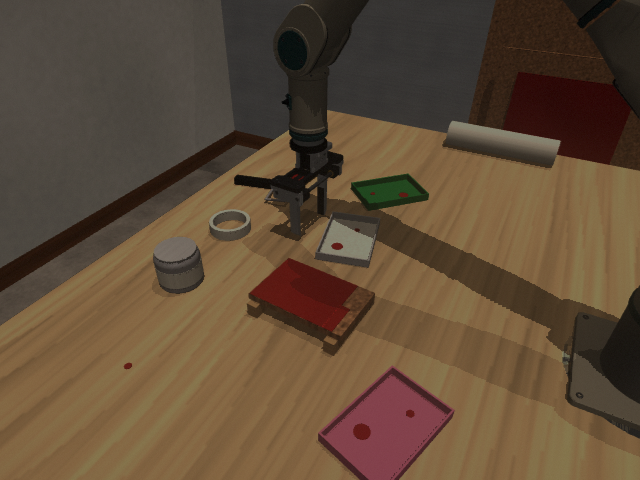

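The side view shows the open fingers just behind the tray's far long side, around (297,235) and (322,210), clear of the roller and tape. Now I push toward −x.

```bash
python3 -m jog '[[[-0.3,0.024,0],0,100],[[-0.3,0.024,0],0,100],[[-0.3,0.024,0],0,100],[[-0.3,0.024,0],0,100],[[-0.3,0.024,0],0,100],[[-0.3,0.024,0],0,100],[[-0.3,0.024,0],0,100],[[-0.3,0.024,0],0,100],[[-0.3,0.024,0],0,100],[[-0.3,0.024,0],0,100],[[-0.1,0,0],0,100],[[0,0,0],0,100]]'
python3 - <<'E'
from h import *
f=optics.grab_frame("top"); cv2.imwrite("pics/top2.png",f["frame"])
for n in("top","side"): print([(d["centre"],d["p"]) for d in (optics.grab_frame(n),optics.pinpoint("tray",n))[1]])
E
```

```text
time_s: 5.68
tcp_pos: [0.5784, -0.1201, 0.207]
tcp_rot: [[0.078, 0.997, -0.002], [0.997, -0.078, 0.0], [0.0, -0.002, -1.0]]
contact_force: [0.7, -0.4, 0.3]
width: 0.0939
[([0.5509, -0.3438, -0.0022], 0.95), ([0.3283, 0.2635, 0.0011], 0.7), ([0.5131, -0.0952, -0.0009], 0.64)]
[([0.5146, -0.0904, 0.0001], 0.81), ([0.3219, 0.2623, -0.0018], 0.69), ([0.8034, -0.0333, 0.0026], 0.64), ([0.5469, -0.3487, 0.0017], 0.61)]
```

View pics/top2.png

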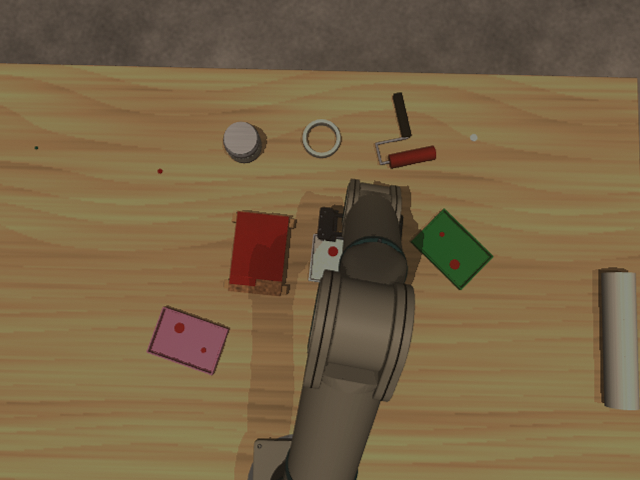

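```bash
python3 -m jog '[[[0.4,0,0],0,100],[[0.4,0,0.3],0,100],[[0,0,1],0,100],[[0,0,1],0,100],[[0,0,1],0,100],[[0,0,1],0,100],[[-0.27,-0.5,0],-1,100],[[-0.27,-0.5,0],-1,100],[[-0.27,-0.5,0],-1,100],[[-0.27,-0.5,0],-1,100],[[-0.27,-0.5,0],-1,100],[[-0.27,-0.5,0],-1,100]]';python3 -m jog '[[[-0.27,-0.5,0],-1,100],[[-0.27,-0.5,0],-1,100],[[-0.27,-0.5,0],-1,100],[[-0.27,-0.5,0],-1,100],[[-0.27,-0.5,0],-1,100],[[-0.27,-0.5,0],-1,100],[[-0.27,-0.5,0],-1,100],[[-0.27,-0.5,0],-1,100],[[-0.27,-0.5,0],-1,100],[[0,0,0],0,100]]'
python3 - <<'E'
from h import *
f=optics.grab_frame("top"); cv2.imwrite("pics/top3.png",f["frame"][120:360,200:520])
w,r=masks(f,292,420)
m=cv2.morphologyEx(w.astype(np.uint8),cv2.MORPH_CLOSE,np.ones((7,7)))
c,L,a,b=rect(f,m,.016);print(c,L,a)
R=np.radians(-4.63);d=c-[.5247,.104];print("xr,yr",d@[np.cos(R),np.sin(R)],d@[-np.sin(R),np.cos(R)])
print(robot.read_state()["joint_positions"])
E
```

```text
time_s: 6.93
tcp_pos: [0.5586, -0.1958, 0.3147]
tcp_rot: [[0.653, 0.757, -0.0], [0.757, -0.653, 0.0], [0.0, -0.0, -1.0]]
contact_force: [0.7, 0.8, -0.4]
width: 0.0938
time_s: 7.77
tcp_pos: [0.4966, -0.3105, 0.3148]
tcp_rot: [[0.996, -0.085, -0.001], [-0.085, -0.996, -0.003], [-0.001, 0.003, -1.0]]
contact_force: [-0.7, -0.1, 1.2]
width: 0.0942
[ 0.51684589 -0.09535097] [np.float32(110.04726), np.float32(160.23067)] -4.559017
xr,yr 0.008263290824777211 -0.1993344258627872
[ 0.25406172  0.68382316  0.40593469  1.79650634 -0.37785341  0.73871006
  0.78243112]
```

View pics/top3.png

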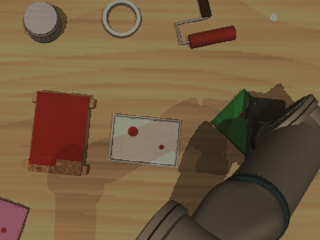

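The crop shows the tray square to the board at about (145,140), with the green look-alike partly hidden under the gripper at about (240,125), so the planned finger spot is free. I'll check the board's near edge, then go down behind the tray's end.

```bash
python3 - <<'E'
from h import *
f=optics.grab_frame("top")
P=unproj(f,[[236.75,211.25],[228,290.5],[280.75,295.75]],.038); print(P)
R=np.radians(-4.63);d=P-[.5247,.104];print(d@np.array([[np.cos(R),-np.sin(R)],[np.sin(R),np.cos(R)]]))
E
python3 -m jog '[[[0.12,0.84,0],0,100],[[0.12,0.84,0],0,100],[[0.12,0.84,0],0,100],[[0.1,0.84,0],0,100],[[0,0.84,0],0,100],[[0,0,-1],0,100],[[0,0,-1],0,100],[[0,0,-1],0,100],[[0,0,-0.8],0,100],[[0,0,-0.5],0,100],[[0,0,0],0,100]]'
```

```text
[[0.62261419 0.15691401]
 [0.44001419 0.16995765]
 [0.43101058 0.04958933]]
[[ 0.0933234   0.06064505]
 [-0.08973362  0.05890651]
 [-0.08899162 -0.0617958 ]]
time_s: 8.78
tcp_pos: [0.5093, -0.2008, 0.2047]
tcp_rot: [[0.997, -0.074, -0.004], [-0.074, -0.997, 0.003], [-0.004, -0.003, -1.0]]
contact_force: [-0.1, 0.7, 0.3]
width: 0.0938
```

```bash
python3 -m jog '[[[0.01,0.3,0],0,100],[[0.01,0.3,0],0,100],[[0.01,0.3,0],0,100],[[0.02,0.4,0],0,100],[[0.02,0.4,0],0,100],[[0.02,0.4,0],0,100],[[0.01,0.2,0],0,100],[[0,0,0],0,100]]'
python3 - <<'E'
from h import *
f=optics.grab_frame("side"); g=optics.grab_frame("top")
R=np.radians(-4.63);M=np.array([[np.cos(R),-np.sin(R)],[np.sin(R),np.cos(R)]])
for n in("side","top"):
  for d in optics.pinpoint("tray",n): print(n,(np.array(d["centre"][:2])-[.5247,.104])@M,d["p"])
a=f["frame"][180:380,200:460]; b=g["frame"][180:330,210:405]
cv2.imwrite("pics/c4.png",np.vstack([cv2.convertScaleAbs(cv2.resize(x,(400,300)),alpha=1.4) for x in(a,b)]))
E
```

```text
time_s: 9.45
tcp_pos: [0.5124, -0.1431, 0.2073]
tcp_rot: [[0.997, -0.075, -0.0], [-0.075, -0.997, 0.002], [-0.0, -0.002, -1.0]]
contact_force: [0.4, 0.7, 0.1]
width: 0.0941
side [-0.00144223 -0.15191215] 0.87
side [-0.21379324  0.13869503] 0.76
side [ 0.057425   -0.45264169] 0.63
top [ 0.00390189 -0.15719801] 0.85
top [-0.21099114  0.14373767] 0.8
top [ 0.06064475 -0.44656195] 0.72
```

View pics/c4.png

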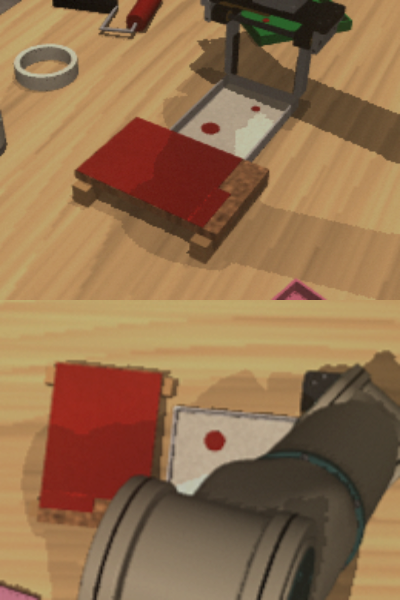

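The tray is at the mouth of the gap, flat and square: side crop (225,135), top crop (235,440), with both fingers on its end wall. I continue with a slight lateral correction.

```bash
python3 -m jog '[[[0.01,0.3,0],0,100],[[0.01,0.4,0],0,100],[[0.01,0.4,0],0,100],[[0.01,0.4,0],0,100],[[0.02,0.4,0],0,100],[[0.02,0.4,0],0,100],[[0.01,0.4,0],0,100],[[0.01,0.4,0],0,100],[[0.01,0.4,0],0,100],[[0.02,0.4,0],0,100],[[0.01,0.2,0],0,100],[[0,0,0],0,100]]'
python3 - <<'E'
from h import *
f=optics.grab_frame("side"); g=optics.grab_frame("top")
R=np.radians(-4.63);M=np.array([[np.cos(R),-np.sin(R)],[np.sin(R),np.cos(R)]])
print("tool",(robot.read_state()["tcp_pos"][:2]-[.5247,.104])@M)
for n in("side","top"):
  for q in("tray","board"): print(n,q,[((np.array(d["centre"][:2])-[.5247,.104])@M).round(4) for d in optics.pinpoint(q,n)])
a=f["frame"][180:380,200:460]; b=g["frame"][180:330,210:405]
cv2.imwrite("pics/c5.png",np.vstack([cv2.convertScaleAbs(cv2.resize(x,(400,300)),alpha=1.4) for x in(a,b)]))
E
```

```text
time_s: 10.65
tcp_pos: [0.5156, -0.0408, 0.207]
tcp_rot: [[0.997, -0.076, -0.001], [-0.076, -0.997, 0.001], [-0.001, -0.001, -1.0]]
contact_force: [-0.3, 0.1, -0.1]
width: 0.094
tool [ 0.00271301 -0.14668466]
side tray [array([ 0.0601, -0.4502])]
side board [array([ 0.0026, -0.0026])]
top tray [array([ 0.0635, -0.4472])]
top board [array([-0.0035,  0.0019])]
```

View pics/c5.png

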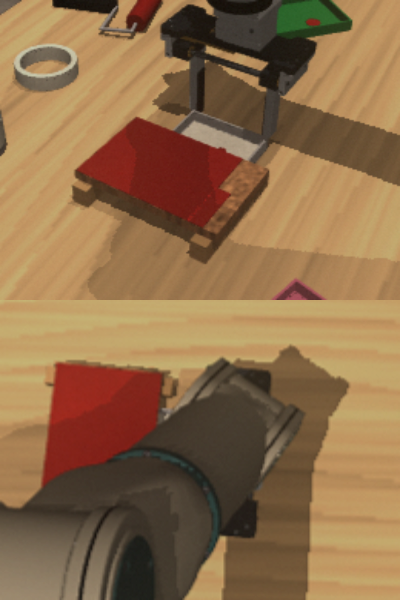

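```bash
python3 -m jog '[[[0.02,0.3,0],0,100],[[0.03,0.4,0],0,100],[[0.03,0.4,0],0,100],[[0.03,0.4,0],0,100],[[0.03,0.4,0],0,100],[[0.01,0.1,0],0,100],[[0,0,0],0,100]]'; python3 -m jog '[[[-0.03,-0.4,0],0,100],[[-0.06,-0.8,0],0,100],[[0,-0.9,0.5],0,100],[[0,-0.9,0.7],0,100],[[0,-0.9,0.7],0,100],[[0,-0.9,0.7],0,100],[[0,-0.9,0.7],0,100],[[0,-0.9,0.7],0,100],[[0,-0.9,0],0,100],[[0,-0.9,0],0,100],[[0,-0.5,0],0,100],[[0,0,0],0,100]]'
python3 - <<'E'
from h import *
f=optics.grab_frame("side"); g=optics.grab_frame("top")
a=f["frame"][200:360,220:420]; b=g["frame"][190:310,200:350]
cv2.imwrite("pics/c6.png",np.hstack([cv2.convertScaleAbs(cv2.resize(x,None,fx=k,fy=k,interpolation=cv2.INTER_CUBIC)[:480],alpha=1.5) for x,k in((a,2),(b,2.6667))]) if 0 else cv2.convertScaleAbs(np.vstack([cv2.resize(a,(375,300)),cv2.resize(b,(375,300))]),alpha=1.5))
E
```

```text
time_s: 11.53
tcp_pos: [0.5194, 0.0091, 0.207]
tcp_rot: [[0.997, -0.075, -0.0], [-0.075, -0.997, 0.001], [-0.0, -0.001, -1.0]]
contact_force: [0.3, -0.8, -0.3]
width: 0.0937
time_s: 12.53
tcp_pos: [0.516, -0.2194, 0.3074]
tcp_rot: [[0.996, -0.084, 0.0], [-0.084, -0.996, -0.002], [0.0, 0.002, -1.0]]
contact_force: [-1.2, -0.5, 0.5]
width: 0.0941
```

View pics/c6.png

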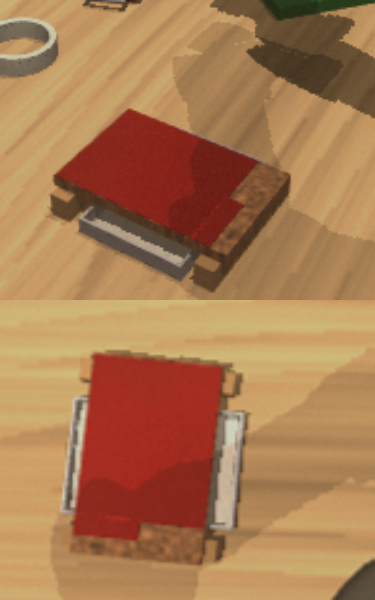

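Both ends stick out, left about (70,455) and right about (235,470) in the lower crop. I'll compute the pose from the tray rim corners and fit the edges.

```bash
python3 - <<'E'
from h import *
g=optics.grab_frame("top")
R=np.radians(-4.63);M=np.array([[np.cos(R),-np.sin(R)],[np.sin(R),np.cos(R)]])
q=np.array([[76,397],[63,513],[244,412],[236,529]],float); q=np.c_[q[:,0]/2.5+200,(q[:,1]-300)/2.5+190]
print("corners",(unproj(g,q,.018)-[.5247,.104])@M)
w,_=masks(g,222,302,215,300)
ys,xs=np.where(w); P=(unproj(g,np.c_[xs,ys],.016)-[.5247,.104])@M
ok=(abs(P[:,0])<.085)&(abs(P[:,1])<.12); P=P[ok]
for s in(-1,1):
    Q=P[P[:,1]*s>.05]; print(s,len(Q),np.percentile(Q[:,0],[1,99]),np.percentile(Q[:,1],[1,99]))
P=np.r_[P]; c,L,_=cv2.minAreaRect((P*1000).astype(np.float32)),0,0; print(c)
red=masks(g)[1]; roi=np.zeros(red.shape,bool); roi[190:320,200:310]=1; print(rect(g,red&roi,.038)[0])
E
```

```text
corners [[ 0.05347875  0.07371499]
 [-0.05534063  0.07277843]
 [ 0.05588011 -0.08389875]
 [-0.05327347 -0.088301  ]]
-1 207 [-0.05264955  0.05547312] [-0.08339758 -0.06362685]
1 177 [-0.05238947  0.05367934] [0.0650588 0.0767072]
((1.0095710754394531, -3.4508285522460938), (109.3289794921875, 160.20713806152344), 0.40235233306884766)
[0.53484747 0.10249564]
```

The tray is about 1 mm off across the gap, −3 to −5 mm along it, and 0.4° off the gap's axis, all well within limits. The board's red-area centre has moved by only 0.2 mm. The robot is raised and clear, so I hand in.

```bash
python3 -c "
from rig import workorder; print(workorder.job_done())"
```

```text
the job is handed in; nothing more can be done
None
```

The tray is under the board between the battens, and the job is handed in. It took about 12.5 s of the 72 s allowed.

I squared and shifted the white-lined tray by pushing its far long side with both open fingertips. I then pushed its end along the gap and lifted the gripper clear.

**Tray position:** a rectangle fitted to the top picture put it about 1 mm off across the gap, −3.5 mm along it and 0.4° askew. Corners I read by hand gave about −6 mm along the gap. Both are inside the 12 mm limit, so I made no further push.

**Board:** the centre of its red area moved about 0.2 mm, which is within measurement noise.

**Not measured:**
- **Tray tilt and contact with the board:** I had no direct reading. The tray looked flat in the side views, and the tool force read under 1.5 N at the end of every move.
- **Bystanders:** I did not measure them again at the end. No move came near them, and I noticed no change in the pictures where they showed.

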